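# Slide the hold-down cover onto its locating pin and hold it pressed

## Task

Pick up the black hold-down cover by its orange grip and rest it flat on the head of the brass locating pin, between the guide walls of the board carrier, then slide it along the walls until its slot drops over the pin. Press it all the way down against the spring tray onto the stops, and finish still gripping it and holding it down: do not let go, as it would spring up again. Leave the screwdriver, the stock bin and the flux bottle where they are.

Things in the scene. Friction and masses are not known exactly. Their poses are not given: they have to be found in the camera images.
- cover: Hold-down cover, about 0.25 kg, lying flat on the bench: black plate 140 (x) x 80 (y) x 8 (z) mm with an orange grip on top and a slot through it near its +x end. Origin: centre of the plate's underside, z up. At the start its x axis points away from the robot to within about 30 degrees.
- cover_grip (a point): Middle of the cover's upright orange grip, 28 mm above the plate's underside, over the cover's origin. The grip is 16 mm thick along the cover's x, 50 mm long along y, and rises from 8 to 48 mm above the underside: take it from above across its 16 mm.
- cover_slot (a point): Centre of the slot that goes right through the plate, at its underside: x = +45 mm, y = 0 in the cover's frame. 13 mm long in x, 18 mm wide in y, a yellow stripe on either side of it.
- nest: Board carrier, fixed, on the robot's left or right: aluminium base 200 (x) x 120 (y) mm, deck 30 mm above its underside. Origin: centre of the underside; x points away from the robot to within about 20 degrees. Dark guide walls along x (x = -90 to +90 mm), inner faces at y = +/-42 mm, upright to z = 54 mm; above, yellow lips flare outwards to z = 62 mm.
- pin_slot (a point): On the carrier's deck, x = +45 mm, y = 0, z = 30 mm: middle of the range of the rigid brass pin (8 mm diameter, head at z = 50 mm), which is clamped anywhere within 10 mm of here along the carrier's x; its exact place is not reported: see it, or feel for it. With the cover's centre 25 mm to +x of the carrier's, the slot lies beyond it; slide to -x from there.
- spring_tray (a joint): Spring tray with a small green board between two blue cross bars; m pressed down. 0: up; a cover with its slot over the pin (play 2.5 mm each way in x) drops from z = 50 to 44 mm above the carrier's underside and lies on it. About 9 N in all (cover's weight included) brings it to 0.006, the cover on the steel stops at z = 38 mm. Released, it lifts the cover again.
- screwdriver: Bystander: red-handled screwdriver lying on the bench about 0.5 m ahead of the robot, roughly along x, about 200 mm long. Not to be moved.
- stock_bin: Bystander: black open bin 100 x 80 x 50 mm with blue connectors in it, beyond the work. Origin: centre of its underside. Not to be moved.
- flux_bottle: Bystander: white bottle with a red cap, 44 mm in diameter, 100 mm tall, standing beyond the work. Origin: centre of its underside. Not to be moved or tipped.

How it is judged:
By the outcome, as a careful person would: the job done as asked, in the order asked, and still so for the second after the job is handed in, while the arm keeps its last pose, push and grip.
It also fails if it takes over 51 s, if anything falls off the work surface, if the arm or the gripper's body presses on something with over 40 N, if the wrist force passes 120 N, or if a joint passes its speed limit or range.

## Robot

A 6-joint arm with a two-finger parallel gripper is mounted at the origin on the work surface. World frame = base frame: x ahead of the robot, y to its left, z up, the work surface at z = 0. Lengths are in mm, angles in rad, forces in N, time in s.
With the tool pointing down it reaches from about 325 to 775 mm from the base axis. Payload 5.5 kg.
Tool frame: the origin (TCP) lies at the very end of the fingers, on their centre line; the grasp point (between the pads) lies 19 mm behind it; z points along the fingers, y is the line along which they close (so a half turn about z gives the same grasp; the last joint's range is limited). The gripper opens to 88 mm and grips with 3 to 60 N. Pads are 20 mm wide; open, the fingers measure 115 mm over their backs; the gripper's body (75 mm by 178 mm) begins 61 mm behind the grasp point.
Start: joints at [1.092, 0.091, 1.231, -0, 1.82, -0.057], TCP at [245.648, 547.424, 222.631] pointing down, gripper open.
Joint ranges: [-2.87, 2.87], [-0.86, 2.18], [0.17, 2.46], [-1.51, 4.65], [0.06, 2.69], [-2.65, 2.65]. Speed limits (rad/s): [2.57, 2.57, 3.01, 3.14, 3.14, 3.14].

## Interface

Orientations are given as a rotation vector (axis times angle).
In Python, from cell import robot gives the robot as it stands.
- The arm moves only by the shell command python3 inch.py [FORCE], which reads ROWS from standard input. ROWS is a JSON object whose key "segments" holds a list of rows, 1 to 10 of them, each of 7 numbers: the finger opening in mm, then dx, dy, dz in units of 50 mm, then a rotation vector rx, ry, rz in rad; each row shifts and turns the commanded pose from where the row before left it, along the tool's axes as they then stand; what a row does not reach is not made up. A row lasts 1/12 s, in which the tool goes at most 41.7 mm and 0.125 rad, less where a joint would pass 70% of its speed; a pose out of reach is approached as far as the arm can. The fingers move at their own pace and stop on an object; FORCE is the grip in N (left out, the last holds). Time passes only in rows, so rows that do not move let the fingers close. It prints the time, the measured TCP pose, the force, the opening and the grip force at its end. Input that does not fit is refused with a message, and nothing moves.
- robot.observe(): the state, without advancing time (a new reading comes with each control period).
- robot.snapshot(name): name is "side" or "top"; returns a dict with "color" (480x640x3 uint8, blue, green, red), "K" (3x3 intrinsics, pixels), "world_to_cam" (4x4, takes a point from world to camera coordinates). Camera axes: x right, y up, looking along -z (the intrinsics and any distortion apply to the point x, -y, -z); pixel columns grow to the right and rows downward; lengths in mm; the calibration is good to about 2 mm. A picture is of the moment at which its call begins. There is no depth.
- robot.job_done(): hands the job in; it is judged then, once.
The state is a dict: "clock": time; "q": joint angles; "dq": joint speeds; "joint_efforts": joint torques, N m; "tool_pos": TCP position; "tool_rot": TCP orientation; "wrist_force": force on the tool from outside, world axes, zero at the start; "ft_torque": the same for the moment, N m; "opening": finger opening in mm; "gripper_force": force on a finger pad.
Only numpy, scipy, OpenCV 4.12 (cv2) and the standard library are available. Lean on these libraries where they do the work, as an engineer would, in place of code of your own. Each camera call takes 0.05 s, during which the arm holds its last target. There are 200 camera calls.

## Working session

There is one attempt and no reset: what is moved stays moved. The work goes in short steps, Python scripts to look and compute and a shell command to move; the robot and the scene stay as the last step left them, time stands still between calls to the robot, and variables do not carry over. Pictures are saved under pics/ and viewed, at most 10 in all, crops included, and the job is handed in when it is done.

```bash
ls; mkdir -p pics; cat > h.py <<'E'
import numpy as np,cv2
from cell import robot
def snap(n,f):
    s=robot.snapshot(n); cv2.imwrite('pics/'+f,s['color']); np.savez('pics/'+f+'.npz',K=s['K'],T=s['world_to_cam']); return s
def pix2w(f,u,v,z):
    d=np.load('pics/'+f+'.npz');K=d['K'];T=d['T']
    r=np.linalg.inv(K)@[u,v,1]; r=np.array([r[0],-r[1],-r[2]])
    R=T[:3,:3];c=-R.T@T[:3,3]; w=R.T@r
    return c+w*(z-c[2])/w[2]
def w2pix(f,p):
    d=np.load('pics/'+f+'.npz');q=d['T']@np.r_[p,1]; h=d['K']@[q[0],-q[1],-q[2]]; return h[:2]/h[2]
E
python3 - <<'E'
from h import *
for n in('top','side'):
    s=snap(n,n+'0.png'); print({k:(v if k!='color' else 0) for k,v in s.items()})
print(robot.observe())
E
```

```text
cell.py
inch.py
pics
{'color': 0, 'K': array([[621.42649375,   0.        , 316.97861356],
       [  0.        , 621.42649375, 234.95564353],
       [  0.        ,   0.        ,   1.        ]]), 'world_to_cam': array([[-3.61793071e-03, -9.99748903e-01,  2.21142975e-02,
        -1.05149209e+01],
       [ 9.96708475e-01, -1.81413803e-03,  8.10489091e-02,
        -6.22717355e+02],
       [-8.09884395e-02,  2.23347371e-02,  9.96464767e-01,
        -8.66582017e+02],
       [ 0.00000000e+00,  0.00000000e+00,  0.00000000e+00,
         1.00000000e+00]])}
{'color': 0, 'K': array([[472.47751654,   0.        , 323.77073481],
       [  0.        , 472.47751654, 245.23101854],
       [  0.        ,   0.        ,   1.        ]]), 'world_to_cam': array([[-6.99311865e-01, -7.14711725e-01, -1.22500978e-02,
         4.16995660e+02],
       [ 3.39878614e-01, -3.47533852e-01,  8.73900881e-01,
        -2.80254465e+02],
       [-6.28844530e-01,  6.06965709e-01,  4.85949777e-01,
        -4.64458485e+02],
       [ 0.00000000e+00,  0.00000000e+00,  0.00000000e+00,
         1.00000000e+00]])}
{'clock': 0.1, 'q': array([ 1.09229095e+00,  9.17672990e-02,  1.23176276e+00, -1.82831061e-06,
        1.81983573e+00, -5.67076495e-02]), 'dq': array([ 0.00067434, -0.00157754, -0.00420865, -0.00194912, -0.0011725 ,
        0.00099911]), 'joint_efforts': array([ 1.99951217e-03, -4.47855771e+01, -4.07570958e+01,  7.00995605e-02,
        2.83446506e-02, -1.02771191e-04]), 'tool_pos': array([245.51782623, 547.16048917, 221.6312468 ]), 'tool_rot': array([-6.57560311e-01, -3.07152676e+00,  2.68643794e-03]), 'wrist_force': array([-2.38089861,  0.1824723 ,  0.70105602]), 'ft_torque': array([ 0.03755942,  0.00801633, -0.0121373 ]), 'gripper_force': 0.0, 'opening': 87.88464176812549}
```

View pics/top0.png

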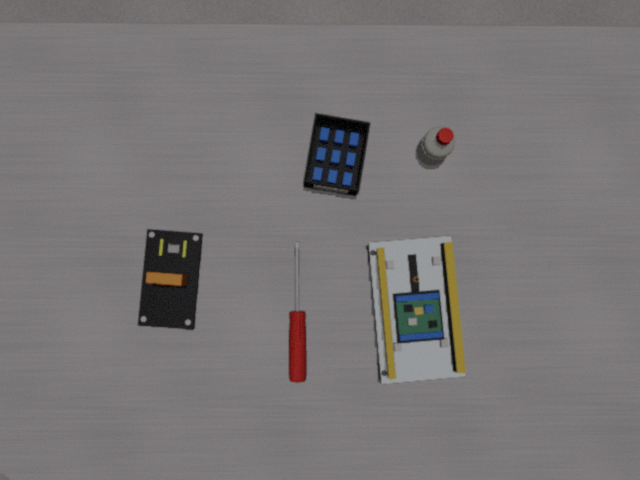

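View pics/side0.png

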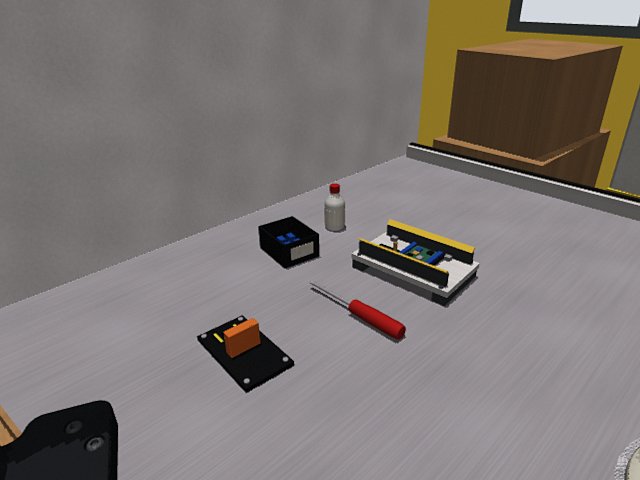

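The top view shows the cover at about (170,280), grip at (165,279), and the carrier at about (418,310) with the pin near (416,279). The screwdriver lies between them. I'll enlarge both.

```bash
python3 - <<'E'
import cv2,numpy as np
a=cv2.imread('pics/top0.png')
x=cv2.resize(a[222:342,120:215],None,fx=4,fy=4,interpolation=cv2.INTER_CUBIC)
y=cv2.resize(a[230:390,360:470],None,fx=3.5,fy=3.5,interpolation=cv2.INTER_CUBIC)
o=np.zeros((560,780,3),np.uint8);o[:480,:380]=x;o[:560,390:775]=y
cv2.imwrite('pics/crop1.png',o)
E
```

```text
(no output)
```

View pics/crop1.png

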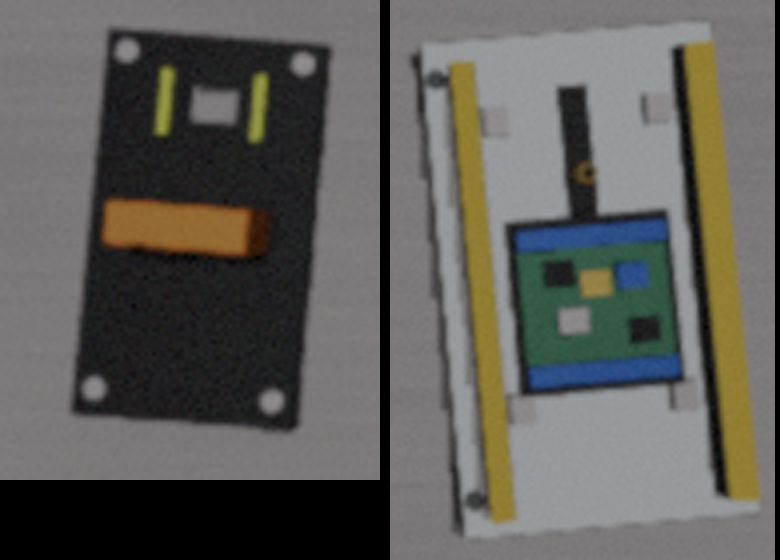

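```bash
cat > m.py <<'E'
from h import *
f='top0.png'
A=lambda c:((c[0]+.5)/4-.5+120,(c[1]+.5)/4-.5+222)
B=lambda c:((c[0]-390+.5)/3.5-.5+360,(c[1]+.5)/3.5-.5+230)
P=lambda L,F,z:np.array([pix2w(f,*F(c),z)[:2] for c in L])
def rep(n,p):
    print(n,p.mean(0).round(1),'sides',np.linalg.norm(p-np.roll(p,-1,0),axis=1).round(1),'yaws',[round(np.degrees(np.arctan2(*(p[i]-p[j])[::-1])),1) for i,j in((0,3),(1,2))], 'ylines',[round(np.degrees(np.arctan2(*(p[i]-p[j])[::-1])),1)-90 for i,j in((0,1),(3,2))])
rep('plate',P([(109,29),(330,47),(296,430),(74,412)],A,8))
rep('grip',P([(104,199),(250,207),(248,256),(103,246)],A,48))
rep('deck',P([(420,42),(711,23),(759,511),(461,537)],B,30))
rep('lips',P([(473,63),(684,45),(730,500),(515,520)],B,54))
print('slot',P([(215,107)],A,4)); print('pin',P([(586,173)],B,50))
E
python3 m.py
```

```text
plate [561.  200.1] sides [ 80.5 138.7  79.8 138.5] yaws [np.float64(-4.1), np.float64(-4.4)] ylines [np.float64(-4.799999999999997), np.float64(-4.900000000000006)]
grip [561.  200.6] sides [50.4 16.9 50.  16.2] yaws [np.float64(-0.1), np.float64(-1.5)] ylines [np.float64(-3.299999999999997), np.float64(-4.200000000000003)]
deck [ 517.3 -152.5] sides [119.8 197.7 120.8 199.6] yaws [np.float64(4.1), np.float64(4.4)] ylines [np.float64(3.5999999999999943), np.float64(4.5)]
lips [ 516.6 -153.2] sides [ 84.6 179.3  84.9 179.4] yaws [np.float64(4.6), np.float64(4.6)] ylines [np.float64(4.700000000000003), np.float64(4.799999999999997)]
slot [[605.15197838 197.07690509]]
pin [[ 558.80268143 -148.85883481]]
```

```bash
cat >> h.py <<'E'
from scipy.spatial.transform import Rotation as Ro
def go(p,yaw):
    s=robot.observe(); R=Ro.from_rotvec(s['tool_rot']).as_matrix()
    y=np.radians(yaw); Y=np.array([np.cos(y),np.sin(y),0]);Z=np.array([0,0,-1.]);T=np.c_[np.cross(Y,Z),Y,Z]
    print('t',round(s['clock'],2),'pos',s['tool_pos'].round(1),'dtool',(R.T@(np.array(p)-s['tool_pos'])).round(1),'afterturn',(T.T@(np.array(p)-s['tool_pos'])).round(1),'rot',Ro.from_matrix(R.T@T).as_rotvec().round(3),'F',s['wrist_force'].round(1),'op',round(s['opening'],1),'g',round(s['gripper_force'],1))
E
python3 -c "
from h import *
go((561,200.3,120),-4.4)"
```

```text
t 0.1 pos [245.5 547.2 221.6] dtool [-429.8 -187.1  101.9] afterturn [-321.6  341.2  101.6] rot [-2.000e-03  1.000e-03  1.226e+00] F [-2.4  0.2  0.7] op 87.9 g 0.0
```
Translate: 12 rows of (-35.8,-15.6,8.5): norm 40. OK. Max 10 rows per call. Rotation first would be while q6... fine.

Careful with the scale: shifts go in units of 50 mm. That gives: -36 mm is -0.72, -15.5 mm is -0.31.

```bash
echo '{"segments": [[88, -0.72, -0.31, 0.1, 0, 0, 0], [88, -0.72, -0.31, 0.1, 0, 0, 0], [88, -0.72, -0.31, 0.1, 0, 0, 0], [88, -0.72, -0.31, 0.1, 0, 0, 0], [88, -0.72, -0.31, 0.1, 0, 0, 0], [88, -0.72, -0.31, 0.1, 0, 0, 0], [88, -0.72, -0.31, 0.1, 0, 0, 0], [88, -0.72, -0.31, 0.1, 0, 0, 0], [88, -0.72, -0.31, 0.1, 0, 0, 0], [88, -0.72, -0.31, 0.1, 0, 0, 0]]}' | python3 inch.py 30
echo '{"segments": [[88, -0.72, -0.31, 0.1, 0, 0, 0.12], [88, 0, 0, 0, 0, 0, 0.12], [88, 0, 0, 0, 0, 0, 0.12], [88, 0, 0, 0, 0, 0, 0.12], [88, 0, 0, 0, 0, 0, 0.12], [88, 0, 0, 0, 0, 0, 0.12], [88, 0, 0, 0, 0, 0, 0.12], [88, 0, 0, 0, 0, 0, 0.12], [88, 0, 0, 0, 0, 0, 0.12], [88, 0, 0, 0, 0, 0, 0.12]]}' | python3 inch.py
echo '{"segments": [[88, 0, 0, 0, 0, 0, 0], [88, 0, 0, 0, 0, 0, 0]]}' | python3 inch.py
python3 -c "
from h import *
go((561,200.3,13),-4.4)"
```

```text
clock: 0.93
tool_pos: [511.5, 256.8, 172.0]
tool_rot: [-0.658, -3.071, 0.0]
wrist_force: [1.0, -0.6, -0.6]
opening: 88.0
gripper_force: 0.0
clock: 1.77
tool_pos: [536.9, 229.7, 167.0]
tool_rot: [-2.283, -2.157, 0.002]
wrist_force: [-0.5, -0.1, -0.8]
opening: 87.9
gripper_force: 0.0
clock: 1.93
tool_pos: [537.0, 229.7, 167.2]
tool_rot: [-2.273, -2.168, 0.001]
wrist_force: [-0.3, 0.3, 1.0]
opening: 87.6
gripper_force: 0.0
t 1.93 pos [537.  229.7 167.2] dtool [-28.2  25.5 154.2] afterturn [-27.5  26.2 154.2] rot [-0.001  0.     0.029] F [-0.3  0.3  1. ] op 87.6 g 0.0
```

```bash
echo '{"segments": [[60, -0.556, 0.516, 0, 0, 0, 0.029], [60, 0, 0, 0.7, 0, 0, 0], [60, 0, 0, 0.7, 0, 0, 0], [60, 0, 0, 0.5, 0, 0, 0], [60, 0, 0, 0, 0, 0, 0], [60, 0, 0, 0, 0, 0, 0]]}' | python3 inch.py
python3 -c "
from h import *
go((561,200.3,13),-4.4)
snap('side','side1.png');s=snap('top','top1.png')
o=np.zeros((480,780,3),np.uint8)
a=cv2.imread('pics/side1.png')[260:420,150:310];o[:,:380]=cv2.resize(a,(480,480))[:,50:430]
a=s['color'][210:330,110:210];o[:,380:780]=cv2.resize(a,(400,480));cv2.imwrite('pics/crop2.png',o)"
```

```text
clock: 2.43
tool_pos: [560.4, 200.3, 71.1]
tool_rot: [-2.305, -2.132, 0.006]
wrist_force: [0.6, 0.2, 0.3]
opening: 60.2
gripper_force: 0.0
t 2.43 pos [560.4 200.3  71.1] dtool [ 0.1  0.8 58.1] afterturn [ 0.1  0.6 58.1] rot [-0.004  0.001 -0.001] F [0.6 0.2 0.3] op 60.2 g 0.0
```

View pics/crop2.png

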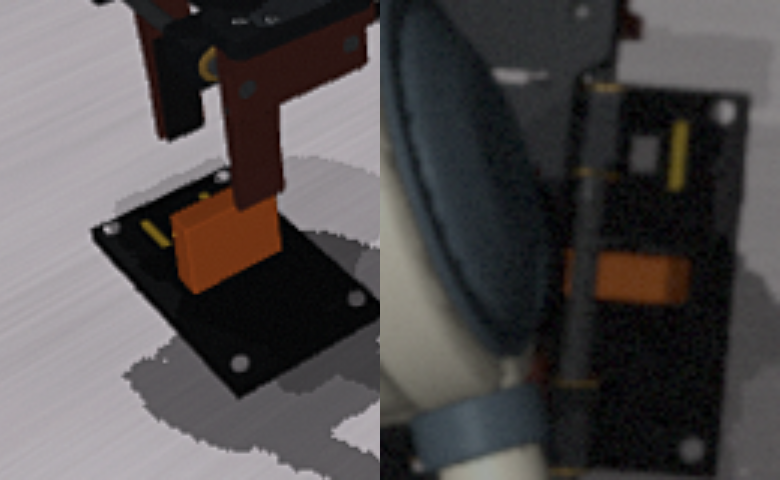

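The fingers straddle the orange grip (left half, around (230,230)). Next: descend, then close.

```bash
echo '{"segments": [[60, 0, 0.01, 0.4, 0, 0, 0], [60, 0, 0, 0.4, 0, 0, 0], [60, 0, 0, 0.24, 0, 0, 0], [60, 0, 0, 0.1, 0, 0, 0], [60, 0, 0, 0, 0, 0, 0], [10, 0, 0, 0, 0, 0, 0], [10, 0, 0, 0, 0, 0, 0], [10, 0, 0, 0, 0, 0, 0], [10, 0, 0, 0, 0, 0, 0], [10, 0, 0, 0, 0, 0, 0]]}' | python3 inch.py 40
echo '{"segments": [[10, 0, 0, 0, 0, 0, 0], [10, 0, 0, 0, 0, 0, 0], [10, 0, 0, 0, 0, 0, 0], [10, 0, 0, 0, 0, 0, 0]]}' | python3 inch.py
python3 -c "
from h import *
go((561,200.3,13),-4.4)"
```

```text
clock: 3.37
tool_pos: [562.3, 200.7, 16.4]
tool_rot: [2.308, 2.131, 0.002]
wrist_force: [0.0, -0.4, 0.4]
opening: 30.2
gripper_force: 0.0
clock: 3.7
tool_pos: [562.0, 200.6, 15.7]
tool_rot: [2.308, 2.131, 0.0]
wrist_force: [1.2, -0.0, 1.6]
opening: 16.1
gripper_force: 40.0
t 3.7 pos [562.  200.6  15.7] dtool [-0.4 -1.   2.7] afterturn [-0.4 -1.   2.7] rot [ 0.    -0.    -0.003] F [ 1.2 -0.   1.6] op 16.1 g 40.0
```

In the tool's units: -15 mm is -0.3, -35 mm is -0.7.

```bash
echo '{"segments": [[10, 0, 0, -0.3, 0, 0, 0], [10, 0, 0, -0.5, 0, 0, 0], [10, 0, 0, -0.7, 0, 0, 0], [10, 0, 0, -0.7, 0, 0, 0], [10, 0, 0, 0, 0, 0, 0], [10, 0, 0, 0, 0, 0, 0]]}' | python3 inch.py 50
python3 -c "
from h import *
go((538.9,-151.3,85),4.5)"
```

```text
clock: 4.2
tool_pos: [563.1, 201.0, 127.9]
tool_rot: [2.307, 2.129, 0.006]
wrist_force: [0.5, 0.3, -3.7]
opening: 15.7
gripper_force: 50.0
t 4.2 pos [563.1 201.  127.9] dtool [-353.2    3.8   42.3] afterturn [-349.3  -51.8   42.9] rot [ 0.004 -0.001 -0.159] F [ 0.5  0.3 -3.7] op 15.7 g 50.0
```

In the tool's units: -36 mm is -0.72, -30 mm is -0.6.

```bash
echo '{"segments": [[10, -0.4, 0, 0, 0, 0, 0], [10, -0.72, 0.008, 0, 0, 0, 0], [10, -0.72, 0.008, 0, 0, 0, 0], [10, -0.72, 0.008, 0, 0, 0, 0], [10, -0.72, 0.008, 0, 0, 0, 0], [10, -0.72, 0.008, 0, 0, 0, 0], [10, -0.72, 0.008, 0, 0, 0, 0], [10, -0.72, 0.008, 0, 0, 0, 0], [10, -0.72, 0.008, 0, 0, 0, 0], [10, -0.6, 0.008, 0, 0, 0, 0]]}' | python3 inch.py
echo '{"segments": [[10, -0.3, 0, 0, 0, 0, -0.08], [10, 0, 0, 0, 0, 0, -0.079], [10, 0, 0, 0, 0, 0, 0], [10, 0, 0, 0, 0, 0, 0], [10, 0, 0, 0, 0, 0, 0], [10, 0, 0, 0, 0, 0, 0]]}' | python3 inch.py
python3 -c "
from h import *
go((538.9,-151.3,85),4.5)
snap('side','side2.png');s=snap('top','top2.png')
a=cv2.imread('pics/side2.png')[190:310,320:500]
o=np.zeros((600,780,3),np.uint8);o[:,:]=0
o[:280,:420]=cv2.resize(a,(420,280));o[:600,430:780]=cv2.resize(s['color'][215:395,365:470],(350,600));cv2.imwrite('pics/crop3.png',o)"
```

```text
clock: 5.03
tool_pos: [536.7, -138.6, 122.2]
tool_rot: [-2.307, -2.127, 0.005]
wrist_force: [-0.1, -0.4, -3.1]
opening: 15.7
gripper_force: 50.0
clock: 5.53
tool_pos: [537.2, -150.7, 124.7]
tool_rot: [-2.132, -2.306, 0.001]
wrist_force: [0.1, 0.6, -3.2]
opening: 15.7
gripper_force: 50.0
t 5.53 pos [ 537.2 -150.7  124.7] dtool [-0.7  1.7 39.7] afterturn [-0.7  1.7 39.7] rot [-0.001 -0.001  0.   ] F [ 0.1  0.6 -3.2] op 15.7 g 50.0
```

View pics/crop3.png

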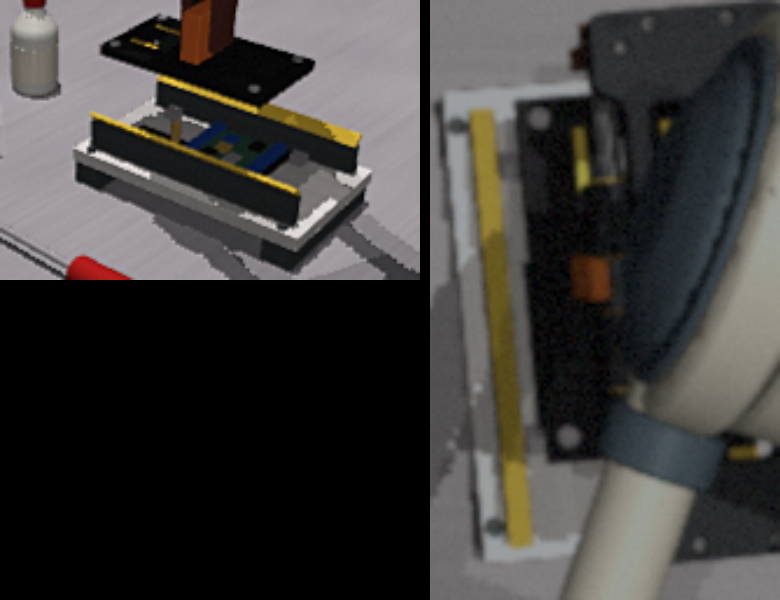

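```bash
python3 -c "
from h import *
a=pix2w('top2.png',391.0,245.2,117)[:2];b=pix2w('top2.png',400.3,352.9,117)[:2]
d=(a-b);print(a,b,np.linalg.norm(d),np.degrees(np.arctan2(d[1],d[0])))
d/=np.linalg.norm(d);print('centre',(a+b)/2+40*np.array([d[1],-d[0]]))"
```

```text
[ 601.81783534 -105.55385195] [ 464.57669029 -115.58840925] 137.6075006428064 4.181810929115988
centre [ 536.11412629 -150.46463769]
```

```bash
echo '{"segments": [[10, -0.014, 0.02, 0.3, 0, 0, 0], [10, 0, 0, 0.3, 0, 0, 0], [10, 0, 0, 0.24, 0, 0, 0], [10, 0, 0, 0.12, 0, 0, 0], [10, 0, 0, 0, 0, 0, 0], [10, 0, 0, 0, 0, 0, 0]]}' | python3 inch.py
python3 -c "
from h import *
go((538.9,-151.3,65.7),4.5)"
echo '{"segments": [[10, 0, 0, 0.04, 0, 0, 0], [10, 0, 0, 0.04, 0, 0, 0], [10, 0, 0, 0, 0, 0, 0], [10, 0, 0, 0, 0, 0, 0]]}' | python3 inch.py
python3 -c "
from h import *
go((538.9,-151.3,65.7),4.5)"
```

```text
clock: 6.13
tool_pos: [538.3, -152.0, 77.6]
tool_rot: [-2.132, -2.307, 0.0]
wrist_force: [-0.1, 0.2, -2.8]
opening: 15.6
gripper_force: 50.0
t 6.13 pos [ 538.3 -152.    77.6] dtool [ 0.6  0.6 11.9] afterturn [ 0.6  0.6 11.9] rot [-0.001 -0.     0.001] F [-0.1  0.2 -2.8] op 15.6 g 50.0
clock: 6.47
tool_pos: [538.5, -152.2, 74.0]
tool_rot: [2.132, 2.307, 0.0]
wrist_force: [0.5, 0.4, -2.5]
opening: 16.0
gripper_force: 50.0
t 6.47 pos [ 538.5 -152.2   74. ] dtool [0.9 0.4 8.3] afterturn [0.9 0.4 8.3] rot [0. 0. 0.] F [ 0.5  0.4 -2.5] op 16.0 g 50.0
```

In the tool's units: 2 mm is 0.04, 1 mm is 0.02.

```bash
echo '{"segments": [[10, 0.012, 0, 0.04, 0, 0, 0], [10, 0, 0, 0.04, 0, 0, 0], [10, 0, 0, 0.02, 0, 0, 0], [10, 0, 0, 0, 0, 0, 0], [10, 0, 0, 0, 0, 0, 0]]}' | python3 inch.py
echo '{"segments": [[10, 0, 0, 0.02, 0, 0, 0], [10, 0, 0, 0, 0, 0, 0], [10, 0, 0, 0, 0, 0, 0]]}' | python3 inch.py
echo '{"segments": [[10, 0, 0, 0.02, 0, 0, 0], [10, 0, 0, 0, 0, 0, 0], [10, 0, 0, 0, 0, 0, 0]]}' | python3 inch.py
python3 -c "
from h import *
go((538.9,-151.3,65.7),4.5)"
```

```text
clock: 6.88
tool_pos: [538.3, -151.5, 68.5]
tool_rot: [-2.132, -2.307, 0.0]
wrist_force: [-0.1, 1.1, -2.1]
opening: 16.0
gripper_force: 50.0
clock: 7.13
tool_pos: [538.3, -151.6, 67.6]
tool_rot: [-2.132, -2.307, 0.0]
wrist_force: [-0.2, -0.0, -2.5]
opening: 15.4
gripper_force: 50.0
clock: 7.38
tool_pos: [538.3, -151.5, 66.5]
tool_rot: [-2.132, -2.307, 0.0]
wrist_force: [0.1, 0.1, -3.0]
opening: 16.2
gripper_force: 50.0
t 7.38 pos [ 538.3 -151.5   66.5] dtool [0.2 0.6 0.8] afterturn [0.2 0.6 0.8] rot [-0. -0.  0.] F [ 0.1  0.1 -3. ] op 16.2 g 50.0
```

```bash
echo '{"segments": [[10, 0, 0, 0.02, 0, 0, 0], [10, 0, 0, 0, 0, 0, 0], [10, 0, 0, 0, 0, 0, 0]]}' | python3 inch.py
echo '{"segments": [[10, 0, 0, 0.014, 0, 0, 0], [10, 0, 0, 0, 0, 0, 0], [10, 0, 0, 0, 0, 0, 0]]}' | python3 inch.py
```

```text
clock: 7.63
tool_pos: [538.4, -151.6, 65.7]
tool_rot: [2.132, 2.307, 0.0]
wrist_force: [-0.2, -0.6, -0.9]
opening: 15.4
gripper_force: 50.0
clock: 7.88
tool_pos: [538.5, -151.6, 65.6]
tool_rot: [2.132, 2.307, 0.0]
wrist_force: [-0.8, 0.1, 1.4]
opening: 16.1
gripper_force: 50.0
```

In the tool's units: -2 mm is -0.04, 0.2 mm is 0.004.

```bash
echo '{"segments": [[10, 0, -0.04, 0.004, 0, 0, 0], [10, 0, -0.04, 0, 0, 0, 0], [10, 0, -0.04, 0, 0, 0, 0], [10, 0, -0.04, 0, 0, 0, 0], [10, 0, -0.04, 0, 0, 0, 0], [10, 0, -0.04, 0, 0, 0, 0], [10, 0, -0.04, 0, 0, 0, 0], [10, 0, -0.04, 0, 0, 0, 0], [10, 0, 0, 0, 0, 0, 0]]}' | python3 inch.py
echo '{"segments": [[10, 0, -0.02, 0, 0, 0, 0], [10, 0, -0.02, 0, 0, 0, 0], [10, 0, 0, 0, 0, 0, 0]]}' | python3 inch.py
python3 -c "
from h import *
go((514,-153.2,65.7),4.5)"
```

```text
clock: 8.63
tool_pos: [522.2, -153.0, 65.3]
tool_rot: [2.132, 2.307, -0.0]
wrist_force: [1.4, 0.0, 5.7]
opening: 15.9
gripper_force: 50.0
clock: 8.88
tool_pos: [520.3, -153.1, 64.9]
tool_rot: [2.132, 2.307, -0.0]
wrist_force: [2.9, -0.2, 4.9]
opening: 15.9
gripper_force: 50.0
t 8.88 pos [ 520.3 -153.1   64.9] dtool [ 0.4 -6.3 -0.8] afterturn [ 0.4 -6.3 -0.8] rot [0. 0. 0.] F [ 2.9 -0.2  4.9] op 15.9 g 50.0
```

```bash
for i in 1; do echo '{"segments": [[10, 0, -0.02, 0, 0, 0, 0], [10, 0, 0, 0, 0, 0, 0], [10, 0, 0, 0, 0, 0, 0]]}' | python3 inch.py; echo '{"segments": [[10, 0, -0.02, 0, 0, 0, 0], [10, 0, 0, 0, 0, 0, 0], [10, 0, 0, 0, 0, 0, 0]]}' | python3 inch.py;echo '{"segments": [[10, 0, -0.02, 0, 0, 0, 0], [10, 0, 0, 0, 0, 0, 0], [10, 0, 0, 0, 0, 0, 0]]}' | python3 inch.py;echo '{"segments": [[10, 0, -0.02, 0, 0, 0, 0], [10, 0, 0, 0, 0, 0, 0], [10, 0, 0, 0, 0, 0, 0]]}' | python3 inch.py; done | egrep 'pos|wrist'
```

```text
tool_pos: [517.5, -152.7, 62.6]
wrist_force: [0.1, 0.7, -3.3]
tool_pos: [517.6, -152.9, 63.6]
wrist_force: [-0.2, 0.5, -2.0]
tool_pos: [517.3, -153.2, 64.7]
wrist_force: [-0.1, -0.5, -2.8]
tool_pos: [516.4, -153.3, 64.8]
wrist_force: [-0.5, 1.2, -2.6]
```

```bash
echo '{"segments": [[10, 0, 0, 0.02, 0, 0, 0], [10, 0, 0, 0.02, 0, 0, 0], [10, 0, 0, 0.02, 0, 0, 0], [10, 0, 0, 0, 0, 0, 0], [10, 0, 0, 0, 0, 0, 0]]}' | python3 inch.py | egrep 'pos|wrist'; echo '{"segments": [[10, 0, 0, 0.02, 0, 0, 0], [10, 0, 0, 0.02, 0, 0, 0], [10, 0, 0, 0, 0, 0, 0], [10, 0, 0, 0, 0, 0, 0]]}' | python3 inch.py | egrep 'pos|wrist'
```

```text
tool_pos: [516.3, -153.3, 61.6]
wrist_force: [-0.1, -0.7, -3.4]
tool_pos: [516.5, -153.3, 59.8]
wrist_force: [1.1, 0.6, -1.9]
```

```bash
echo '{"segments": [[10, 0, 0, 0.02, 0, 0, 0], [10, 0, 0, 0.02, 0, 0, 0], [10, 0, 0, 0.02, 0, 0, 0], [10, 0, 0, 0, 0, 0, 0], [10, 0, 0, 0, 0, 0, 0]]}' | python3 inch.py | egrep 'pos|wrist'; echo '{"segments": [[10, 0, 0, 0.02, 0, 0, 0], [10, 0, 0, 0.02, 0, 0, 0], [10, 0, 0, 0, 0, 0, 0], [10, 0, 0, 0, 0, 0, 0]]}' | python3 inch.py | egrep 'pos|wrist'; echo '{"segments": [[10, 0, 0, 0.02, 0, 0, 0], [10, 0, 0, 0, 0, 0, 0], [10, 0, 0, 0, 0, 0, 0]]}' | python3 inch.py | egrep 'pos|wrist';echo '{"segments": [[10, 0, 0, 0.02, 0, 0, 0], [10, 0, 0, 0, 0, 0, 0], [10, 0, 0, 0, 0, 0, 0]]}' | python3 inch.py | egrep 'pos|wrist|open'
```

```text
tool_pos: [516.5, -153.3, 57.2]
wrist_force: [-3.6, 1.7, 4.3]
tool_pos: [516.5, -153.3, 54.9]
wrist_force: [-2.5, 0.9, 4.1]
tool_pos: [516.5, -153.3, 54.0]
wrist_force: [-3.7, 0.7, 5.6]
tool_pos: [516.5, -153.3, 53.7]
wrist_force: [-4.8, 2.0, 9.1]
opening: 16.0
```

```bash
for i in 1; do echo '{"segments": [[10, 0, 0, 0.02, 0, 0, 0], [10, 0, 0, 0, 0, 0, 0], [10, 0, 0, 0, 0, 0, 0]]}' | python3 inch.py; echo '{"segments": [[10, 0, 0, 0.02, 0, 0, 0], [10, 0, 0, 0, 0, 0, 0], [10, 0, 0, 0, 0, 0, 0], [10, 0, 0, 0, 0, 0, 0]]}' | python3 inch.py; done
python3 -c "
from h import *
s=snap('side','side4.png');t=snap('top','top4.png')
cv2.imwrite('pics/crop4.png',cv2.resize(s['color'][190:310,330:490],(800,600),interpolation=cv2.INTER_CUBIC))
print(robot.observe()['ft_torque'])"
```

```text
clock: 12.13
tool_pos: [516.5, -153.3, 53.7]
tool_rot: [2.131, 2.307, 0.0]
wrist_force: [-7.3, 2.5, 14.0]
opening: 15.7
gripper_force: 50.0
clock: 12.47
tool_pos: [516.6, -153.3, 53.7]
tool_rot: [2.131, 2.307, 0.001]
wrist_force: [-9.5, 3.3, 17.3]
opening: 15.6
gripper_force: 50.0
[ 0.57981847  1.87570554 -0.00578032]
```

View pics/crop4.png

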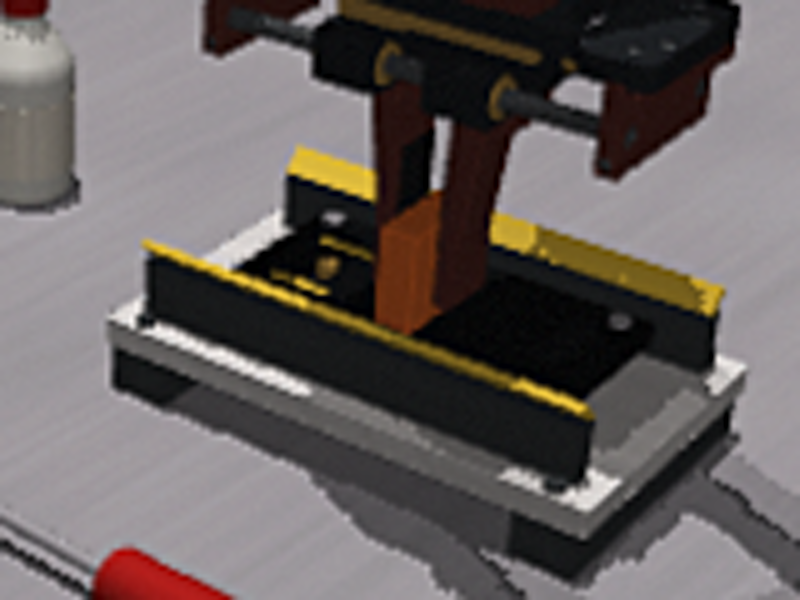

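View pics/top4.png

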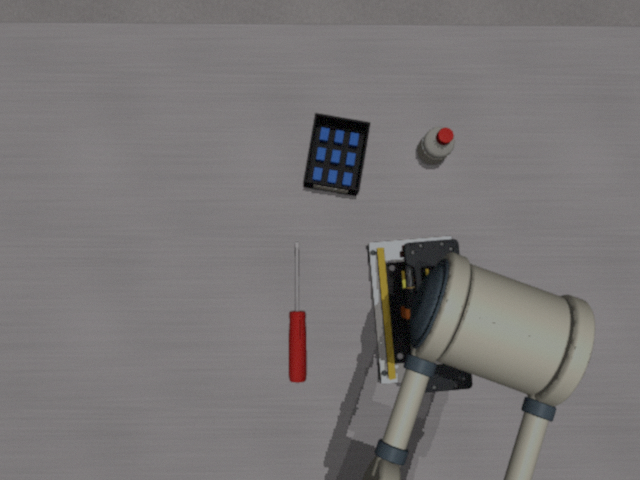

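The cover is flat between the walls with the brass pin head showing in its slot, at about (327,265) in the crop. The tool has stalled at z = 53.7, which puts the underside at 38 mm, on the stops, under a firm push. The screwdriver, bin and bottle are at the same pixels as before, so I'm handing in.

```bash
python3 -c "
from cell import robot
print(robot.job_done())"
```

```text
the job is handed in; nothing more can be done
None
```

The cover's slot is over the pin and the cover is pressed onto the stops at 38 mm. The arm is still gripping it and holding it down; the screwdriver, bin and bottle look unmoved in the final picture, and the job was handed in at about 12.5 s.

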